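Put the scrub brush away and click its case shut

TASK

Put the scrub brush away: lay it (do not drop it) flat with its bristles down inside the open laundry-care case, then press the case's lid down until the catch clicks past and the lid stays fully shut. Leave the detergent bottle, the can and the peg basket standing where they are.

Things in the scene. Friction and masses are not known exactly. Their poses are not given: they have to be found in the camera images.
- case: White case fixed to the counter, lid half open over it: reach in from the front, tilted. Tray 220 (x) x 170 (y) x 45 mm high outside, walls and floor 5 mm, no dividers: the brush fits lengthwise along x. Origin: centre of underside; x from front (catch) to hinge, z up; x is within 0.3 rad of world +y. Hinge axis along y at x +110, z 47 mm. Lid shut, its inside is 73 mm above the counter.
- case_lid (a joint): Lid angle, rad: 0 shut, 1.15 fully up; starts 0.9-1.1. Dark grey shell 220 mm long from the hinge, 170 wide, 30 high; 50 mm wide latch strap hangs 30 mm below its front edge, 15 mm proud. Stiff hinge, stays at any angle (2-4 N at the front edge moves it). From 0.07 rad a bead rides over a sprung roller in the tray's front: 8-14 N at the front edge; past about 0.03 it snaps home to 0 and holds.
- lid_press (a point): Place to press: a point on the lid's outer face, on its middle line, 25 mm in from the front edge; 195 mm from the hinge along the lid and 30 mm outward from it. Moves with the lid; z is the lid's outward normal, x points from front edge to hinge.
- brush: Loose scrub brush 150 (x) x 40 (y) x 46 mm high, about 0.16 kg: wooden block 22 mm thick on stiff white bristles 24 mm deep. Ends alike. Origin: middle of the underside of the bristles, z up. Lies on the counter bristles down, x within 0.5 rad of world y. To lie it level in the case with a tilted tool, grip it across its width with the tool tilted equally along its length.
- detergent: Bystander: white detergent bottle with a grey cap, 84 mm diameter, 200 mm high, standing loose. Origin: centre of its underside.
- can: Bystander: plain aluminium can with a pale label band, 60 mm diameter, 130 mm high, standing loose. Origin: centre of its underside.
- basket: Bystander: open dark grey basket of clothes pegs, 140 x 110 x 60 mm, standing loose. Origin: centre of its underside.
Mind the look-alikes: they are no part of the job. What is shaped like the brush but orange or purple is not meant.

How it is judged:
On the way, in this order (a step that is already met when the one before it is completed fails the run):
1. the brush lies flat, bristles down, on the floor of the case, let go (x of brush in the frame of case between -0.05 and 0.05 m and y of brush in the frame of case between -0.07 and 0.07 m and z of brush in the frame of case between 0 and 0.02 m and angle between brush's own z axis and vertical below 0.15 rad and contact force between the fingers and brush below 0.3 N), for 0.2 s.
2. the lid is shut past its catch (value of joint case_lid below 0.02 rad), for 0.2 s.
At the end, for the whole second after the job is handed in: The brush lies at rest on the floor of the case, bristles down (within 0.15 rad of level, origin within 50 mm in x and 70 mm in y of the case's centre and less than 20 mm above the case's underside), and the lid is shut past its catch (joint below 0.02 rad) (x of brush in the frame of case between -0.05 and 0.05 m and y of brush in the frame of case between -0.07 and 0.07 m and z of brush in the frame of case between 0 and 0.02 m and angle between brush's own z axis and vertical below 0.15 rad and value of joint case_lid below 0.02 rad and linear speed of brush below 0.02 m/s); the robot touches nothing.
It fails at once if the detergent bottle is moved by more than 30 mm or tipped by more than 0.3 rad (distance of detergent from where it was at the start of the episode above 0.03 m or angle between detergent's own z axis and vertical above 0.3 rad).
It fails at once if the can is moved by more than 30 mm or tipped by more than 0.3 rad (distance of can from where it was at the start of the episode above 0.03 m or angle between can's own z axis and vertical above 0.3 rad).
It fails at once if the peg basket is moved by more than 30 mm or tipped by more than 0.3 rad (distance of basket from where it was at the start of the episode above 0.03 m or angle between basket's own z axis and vertical above 0.3 rad).
It fails at once if the brush is dropped or thrown (faster than 0.8 m/s while the fingers do not touch it) (linear speed of brush above 0.8 m/s and contact force between the fingers and brush below 0.05 N).
It also fails if it takes over 64 s, if anything falls off the work surface, if the arm or the gripper's body presses on something with over 40 N, if the wrist force passes 120 N, or if a joint passes its speed limit or range.

ROBOT

A 6-joint arm with a two-finger parallel gripper is mounted at the origin on the work surface. World frame = base frame: x ahead of the robot, y to its left, z up, the work surface at z = 0. Lengths are in m, angles in rad, forces in N, time in s.
With the tool pointing down it reaches from about 0.425 to 0.95 m from the base axis. Payload 14.7 kg.
Tool frame: the origin (TCP) lies at the very end of the fingers, on their centre line; the grasp point (between the pads) lies 19 mm behind it; x points along the fingers, y is the direction in which the jaws open and shut, and the axes are right-handed (so a half turn about x gives the same grasp; the last joint's range is limited). The gripper opens to 85 mm and grips with 20 to 120 N. Pads are 22 mm wide; open, the fingers measure 114 mm over their backs; the gripper's body (76 mm by 85 mm) begins 54 mm behind the grasp point. The pads swing forward as they close: fully open they stand 13 mm farther back than shut.
Start: joints at [-1.318, 0.48, 1.596, -0, 1.065, -0.047], TCP at [0.192, -0.621, 0.231] pointing down, gripper open.
Joint ranges: [-2.75, 2.75], [-0.82, 2.05], [0.23, 2.67], [-1.56, 4.7], [0.09, 2.69], [-2.92, 2.92]. Speed limits (rad/s): [1.89, 1.89, 2.39, 3.01, 3.01, 3.01].

INTERFACE

Orientations are given as a unit quaternion [x, y, z, w].
In Python, from station import r gives the robot as it stands. The module is installed in compiled form; this text tells all that it offers.
- The arm moves only by the tool carry_out, never from a script. Its argument "rows" is a list that holds one entry, the list of rows, each a list of 7 numbers: the closure, from -1 (fully open) to 1 (shut), then the shift along the tool's x, y, z in mm, then the turn, a rotation vector about the tool's x, y, z in rad. A call has exactly 5 rows; each row shifts and turns the pose as measured when the row begins, along the tool's axes as they then stand; what a row does not reach is not made up. A row lasts 1/8 s, in which the tool goes at most 62.5 mm and 10.7 degrees, less where a joint would pass 70% of its speed; a pose out of reach is approached as far as the arm can. A call is refused whole if a number of a shift passes 62.5 or a number of a turn 0.188, either way. A call with a gripper value outside its range is refused whole. The fingers move at their own pace and stop on an object; the grip force is fixed at half the most. Time passes only in rows, so rows that do not move let the fingers close, or fill a call up. It gives the time, the measured TCP pose, the force and the opening at its end, in the units of the state.
- r.read_state(): the state, without advancing time (a new reading comes with each control period).
- r.snapshot(name): name is "scene" or "top"; returns a dict with "color" (384x512x3 uint8, blue, green, red), "fovy" (degrees; the focal length in pixels is half the picture's height over the tangent of half this angle, whatever the lens; pixels are square), "cx", "cy" (the principal point, pixels), "distortion" ([k1, k2, p1, p2, k3] as OpenCV has them; the pictures are not rectified), "origin" and "orientation" of the camera in the world. Camera axes: x right, y down, z forward; pixel columns grow to the right and rows downward; lengths in m; the calibration is good to about 2 mm. A picture is of the moment at which its call begins. There is no depth.
- r.finish_job(): hands the job in, once; it reports no verdict.
The state is a dict: "time": time; "joint_positions": joint angles; "qd": joint speeds; "effort": joint torques, N m; "eef_pos": TCP position; "orientation": TCP orientation; "force": force on the tool from outside, world axes, zero at the start; "moment": the same for the moment, N m; "width": finger opening in m.
Only numpy, scipy, OpenCV 4.12 (cv2) and the standard library are available. Lean on these libraries where they do the work, as an engineer would, in place of code of your own. Each camera call takes 0.05 s, during which the arm holds its last target. There are 200 camera calls.

## Working session

There is one attempt and no reset: what is moved stays moved. The work goes in short steps, Python scripts to look and compute and a tool call to move; the robot and the scene stay as the last step left them, time stands still between calls to the robot, and variables do not carry over. Pictures are saved under pics/ and viewed, about 8 in all and at most 12, crops included, and the job is handed in when it is done.

Besides the shell and the picture viewer there is one more tool, called after ">>>" by a JSON object that holds its "api" and its "payload", one argument or row to a line. carry_out: Moves the arm, as the interface text tells. Its arguments: {"type":"object","properties":{"rows":{"type":"array"}},"required":["rows"]}

```bash
mkdir -p pics; cat > h.py <<'E'
import numpy as np,cv2
from scipy.spatial.transform import Rotation as R
from station import r
def snap(n):
    s=r.snapshot(n); f=s["color"].shape[0]/2/np.tan(np.radians(s["fovy"])/2)
    s["K"]=np.array([[f,0,s["cx"]],[0,f,s["cy"]],[0,0,1.]]); s["D"]=np.array(s["distortion"],float)
    s["M"]=R.from_quat(s["orientation"]).as_matrix(); s["o"]=np.array(s["origin"]); return s
def plane(s,px,z):
    u=cv2.undistortPoints(np.array(px,float).reshape(-1,1,2),s["K"],s["D"]).reshape(-1,2)
    d=np.c_[u,np.ones(len(u))]@s["M"].T; return s["o"]+d*((z-s["o"][2])/d[:,2])[:,None]
def proj(s,P):
    M=s["M"].T; return cv2.projectPoints(np.array(P,float).reshape(-1,1,3),cv2.Rodrigues(M)[0],-M@s["o"],s["K"],s["D"])[0].reshape(-1,2)
E
python3 - <<'E'
from h import *
a=snap("scene");b=snap("top")
for n,s in(("scene",a),("top",b)):
    cv2.imwrite(f"pics/{n}0.png",s["color"]); print(n,s["o"],s["M"].round(3).tolist(),s["fovy"])
E
```

```text
scene [1.29605319 0.3707633  0.82561065] [[-0.455, 0.608, -0.65], [0.89, 0.3, -0.342], [-0.013, -0.735, -0.678]] 57.2147195283213
top [ 0.49328105 -0.013998    1.40384326] [[0.014, -0.998, 0.06], [-1.0, -0.014, 0.012], [-0.011, -0.06, -0.998]] 44.22755850842047
```

View pics/scene0.png

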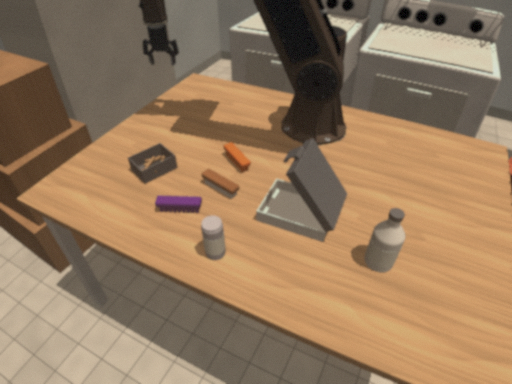

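View pics/top0.png

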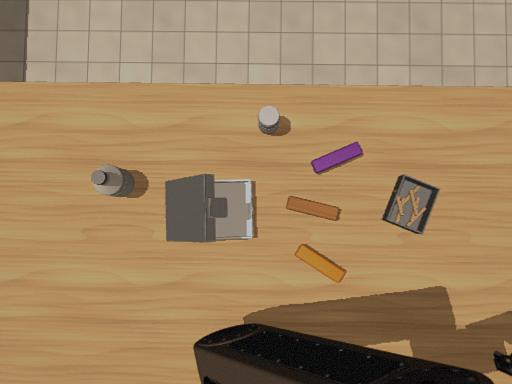

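The top view shows the brown brush at about (313,208), the case with its front (catch) edge at u≈252 and hinge to the left, the orange and purple look-alikes at (320,263) and (337,158), the can at (269,120), the basket at (411,205) and the bottle at (110,180).

```bash
python3 - <<'E'
from h import *
b=snap("top");c=b["color"];hsv=cv2.cvtColor(c,cv2.COLOR_BGR2HSV)
print(hsv[200:216:4,300:326:8].tolist(),hsv[195,345],hsv[225,300])
roi=np.zeros(c.shape[:2],np.uint8);roi[185:232,275:352]=1
m=((hsv[...,2]<175)&(hsv[...,1]>130)).astype(np.uint8)*roi
m=cv2.morphologyEx(m,cv2.MORPH_OPEN,np.ones((3,3),np.uint8))
cn=max(cv2.findContours(m,0,2)[0],key=cv2.contourArea)
rc=cv2.minAreaRect(cn);P=plane(b,cv2.boxPoints(rc),.046)
e=[np.linalg.norm(P[i]-P[i-1]) for i in range(4)];print("brush",P.mean(0),np.round(e,4),P.round(3).tolist())
# case: bright low-saturation region
roi[:]=0;roi[165:255,155:262]=1
w=((hsv[...,1]<70)).astype(np.uint8)*roi
cn=max(cv2.findContours(w,0,2)[0],key=cv2.contourArea);bp=cv2.boxPoints(cv2.minAreaRect(cn));print("case",bp.round(1).tolist(),plane(b,bp,.045).round(3).tolist())
v=c[150:262,155:345].copy();v=cv2.resize(v,None,fx=4,fy=4,interpolation=cv2.INTER_CUBIC);cv2.imwrite("pics/c1.png",v)
E
```

```text
[[[14, 166, 157], [13, 159, 117], [16, 120, 183], [16, 122, 180]], [[14, 159, 157], [14, 161, 162], [14, 163, 164], [14, 163, 125]], [[13, 166, 158], [13, 161, 157], [14, 158, 161], [14, 158, 163]], [[16, 129, 144], [14, 162, 157], [13, 163, 158], [14, 159, 159]]] [ 16 123 174] [ 17 120 182]
brush [ 0.52933545 -0.15661095  0.046     ] [0.1575 0.0412 0.1577 0.0411] [[0.527, -0.075, 0.046], [0.567, -0.085, 0.046], [0.531, -0.238, 0.046], [0.491, -0.228, 0.046]]
case [[164.60000610351562, 174.89999389648438], [252.10000610351562, 172.8000030517578], [253.6999969482422, 240.0], [166.3000030517578, 242.1999969482422]] [[0.619, 0.274, 0.045], [0.628, 0.021, 0.045], [0.435, 0.013, 0.045], [0.425, 0.264, 0.045]]
```

View pics/c1.png

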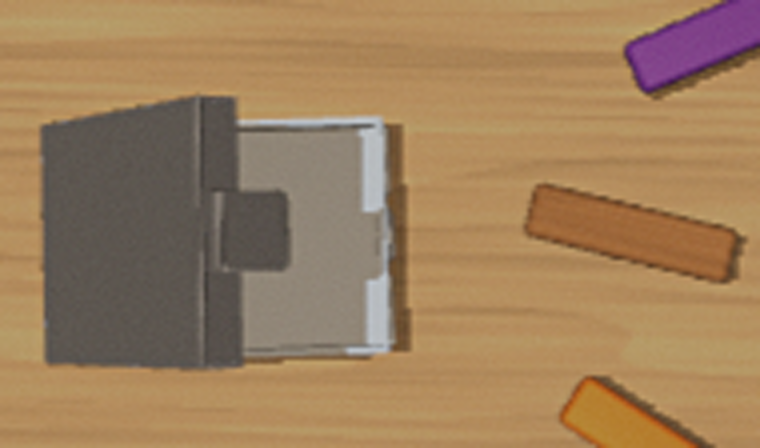

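```bash
cat >> h.py <<'E'
def tool(d,phi,flip=1):
    "orientation: approach leans phi from straight down toward horizontal direction d"
    d=np.r_[np.array(d[:2],float)/np.linalg.norm(d[:2]),0]; a=np.sin(phi)*d-np.cos(phi)*np.array([0,0,1.])
    y=np.cross([0,0,1.],d)*flip; return R.from_matrix(np.c_[a,y,np.cross(a,y)])
def plan(p,Q,n=None,g=-1):
    s=r.read_state();p0=np.array(s["eef_pos"]);q0=R.from_quat(s["orientation"])
    d=np.array(p)-p0;rv=(q0.inv()*Q).as_rotvec()
    k=max(np.linalg.norm(d)/.058,np.linalg.norm(rv)/.178,1); n=n or int(np.ceil(k))
    print("t",s["time"],"rows",n,"dist",d.round(3),"ang",np.linalg.norm(rv).round(3),"F",np.round(s["force"],1),"w",round(s["width"],4))
    for i in range(n):
        q=q0*R.from_rotvec(rv*i/n); print([g]+(q.inv().apply(d/n)*1000).round(0).astype(int).tolist()+(rv/n).round(3).tolist())
E
python3 - <<'E'
from h import *
from scipy.optimize import brentq
b=snap("top")
full=lambda L:[((x+.5)/4-.5+155,(y+.5)/4-.5+150) for x,y in L]
C=plane(b,full([(382,118),(389,352),(238,121),(243,357)]),.045);print(C.round(4).tolist())
f=C[0]-C[1];print("front width",np.linalg.norm(f));ex=np.array([-f[1],f[0],0])/np.linalg.norm(f);print("ex",ex, "yaw",np.arctan2(-ex[0],ex[1]))
for s_,e in((C[2]-C[0],"up"),(C[3]-C[1],"dn")):print(e,np.arctan2(-s_[0],s_[1]))
c=(C[0]+C[1])/2+.11*ex;print("case",c)
ey=np.cross([0,0,1],ex)
for px,sy in(((236,98),-1),((242,367),1)):
    u=full([px])[0]
    for al,nn,X in((.22,0,px),):
        g=lambda t:proj(b,[c*[1,1,0]+ex*(.11-al*np.cos(t))+ey*.085*sy+[0,0,.047+al*np.sin(t)]])[0]-u
        print("theta",[ (t,g(t).round(1)) for t in (.9,.95,1,1.05,1.1)])
s=r.read_state();print(R.from_quat(s["orientation"]).as_matrix().round(3).tolist())
bx=np.array([.038,.153]);
for fl in(1,-1):plan([.529-.0,-.157-.0,.13],tool(bx,.7,fl))
E
```

```text
[[0.61, 0.0261, 0.045], [0.4419, 0.0186, 0.045], [0.6064, 0.1301, 0.045], [0.4368, 0.1232, 0.045]]
front width 0.16824785449849256
ex [-0.04512772  0.99898123  0.        ] yaw 0.045143051524555555
up 0.034233723839667565
dn 0.04888144455696981
case [0.52099431 0.13223526 0.045     ]
theta [(0.9, array([ 1.5, -0.2])), (0.95, array([-2.2, -0.4])), (1, array([-6.2, -0.5])), (1.05, array([-10.2,  -0.6])), (1.1, array([-14.4,  -0.7]))]
theta [(0.9, array([1.8, 0.2])), (0.95, array([-2. ,  0.5])), (1, array([-6. ,  0.7])), (1.05, array([-10.1,   0.9])), (1.1, array([-14.3,   1.1]))]
[[-0.0, 0.295, -0.955], [0.001, -0.955, -0.295], [-1.0, -0.001, -0.0]]
t 0.2 rows 13 dist [ 0.337  0.464 -0.101] ang 2.182 F [ 0.  -0.2  1.3] w 0.0853
[-1, 8, -26, -35, 0.155, -0.032, -0.056]
[-1, 8, -31, -31, 0.155, -0.032, -0.056]
[-1, 9, -35, -26, 0.155, -0.032, -0.056]
[-1, 11, -38, -21, 0.155, -0.032, -0.056]
[-1, 12, -40, -15, 0.155, -0.032, -0.056]
[-1, 14, -41, -9, 0.155, -0.032, -0.056]
[-1, 16, -42, -3, 0.155, -0.032, -0.056]
[-1, 19, -41, 3, 0.155, -0.032, -0.056]
[-1, 21, -39, 8, 0.155, -0.032, -0.056]
[-1, 24, -36, 13, 0.155, -0.032, -0.056]
[-1, 26, -32, 18, 0.155, -0.032, -0.056]
[-1, 28, -27, 21, 0.155, -0.032, -0.056]
[-1, 30, -22, 24, 0.155, -0.032, -0.056]
t 0.2 rows 11 dist [ 0.337  0.464 -0.101] ang 1.225 F [ 0.  -0.2  1.3] w 0.0853
[-1, 9, -31, -42, -0.089, 0.058, -0.033]
[-1, 13, -27, -44, -0.089, 0.058, -0.033]
[-1, 16, -23, -45, -0.089, 0.058, -0.033]
[-1, 19, -18, -46, -0.089, 0.058, -0.033]
[-1, 22, -13, -46, -0.089, 0.058, -0.033]
[-1, 25, -8, -46, -0.089, 0.058, -0.033]
[-1, 28, -3, -45, -0.089, 0.058, -0.033]
[-1, 31, 2, -43, -0.089, 0.058, -0.033]
[-1, 33, 6, -41, -0.089, 0.058, -0.033]
[-1, 35, 11, -38, -0.089, 0.058, -0.033]
[-1, 37, 15, -35, -0.089, 0.058, -0.033]
```

>>> {"api": "carry_out", "payload": {
  "rows": [
    [[-1,9,-31,-42,-0.09,0.058,-0.033],[-1,13,-27,-44,-0.09,0.058,-0.033],[-1,16,-23,-45,-0.09,0.058,-0.033],[-1,19,-18,-46,-0.09,0.058,-0.033],[-1,22,-13,-46,-0.09,0.058,-0.033]]
  ]
}}

```text
time: 0.82
eef_pos: [0.3473, -0.4052, 0.1858]
orientation: [0.741, 0.333, -0.553, 0.187]
force: [0.6, 0.3, -0.3]
width: 0.0855
```

>>> {"api": "carry_out", "payload": {
  "rows": [
    [[-1,25,-8,-46,-0.09,0.058,-0.033],[-1,28,-3,-45,-0.09,0.058,-0.033],[-1,31,2,-43,-0.09,0.058,-0.033],[-1,33,6,-41,-0.09,0.058,-0.033],[-1,35,11,-38,-0.09,0.058,-0.033]]
  ]
}}

```text
time: 1.45
eef_pos: [0.5021, -0.1848, 0.1438]
orientation: [0.721, 0.535, -0.36, 0.254]
force: [0.5, -0.4, 0.0]
width: 0.0853
```

```bash
python3 - <<'E'
from h import *
print(np.round(r.read_state()["joint_positions"],2))
plan([.529,-.157,.13],tool([.038,.153],.7,-1))
E
```

```text
[-0.79  0.61  1.85  0.63  1.13 -0.89]
t 1.45 rows 1 dist [ 0.027  0.028 -0.014] ang 0.075 F [ 0.5 -0.4  0. ] w 0.0853
[-1, 32, 18, -19, -0.059, 0.04, -0.024]
```

```bash
python3 - <<'E'
from h import *
Q=tool([.038,.153],.7,-1);a=Q.as_matrix()[:,0]
plan(np.array([.5325,-.142,.016])-.08*a,Q,5)
E
```

```text
t 1.45 rows 5 dist [ 0.018 -0.007 -0.067] ang 0.075 F [ 0.5 -0.4  0. ] w 0.0853
[-1, 10, 4, 8, -0.012, 0.008, -0.005]
[-1, 10, 4, 8, -0.012, 0.008, -0.005]
[-1, 10, 4, 9, -0.012, 0.008, -0.005]
[-1, 10, 4, 9, -0.012, 0.008, -0.005]
[-1, 10, 4, 9, -0.012, 0.008, -0.005]
```

>>> {"api": "carry_out", "payload": {
  "rows": [
    [[-1,12,5,9,-0.015,0.01,-0.006],[-1,12,5,10,-0.015,0.01,-0.006],[-1,12,5,10,-0.015,0.01,-0.006],[-1,10,4,9,-0.012,0.008,-0.005],[-1,0,0,0,0,0,0]]
  ]
}}

```text
time: 2.08
eef_pos: [0.5203, -0.1907, 0.0791]
orientation: [0.714, 0.56, -0.332, 0.259]
force: [0.4, -0.1, 0.3]
width: 0.0854
```

```bash
python3 - <<'E'
from h import *
Q=tool([.038,.153],.7,-1)
plan(np.array([.5325,-.142,.016]),Q,4)
s=snap("scene");P=proj(s,[[.529,-.157,.046]])[0].astype(int);print(P)
c=s["color"][P[1]-70:P[1]+40,P[0]-80:P[0]+80];cv2.imwrite("pics/g1.png",cv2.resize(c,None,fx=5,fy=5,interpolation=cv2.INTER_CUBIC))
E
```

```text
t 2.075 rows 4 dist [ 0.012  0.049 -0.063] ang 0.003 F [ 0.4 -0.1  0.3] w 0.0854
[-1, 20, 0, 1, 0.0, -0.0, 0.001]
[-1, 20, 0, 1, 0.0, -0.0, 0.001]
[-1, 20, 0, 1, 0.0, -0.0, 0.001]
[-1, 20, 0, 1, 0.0, -0.0, 0.001]
[219 177]
```

View pics/g1.png

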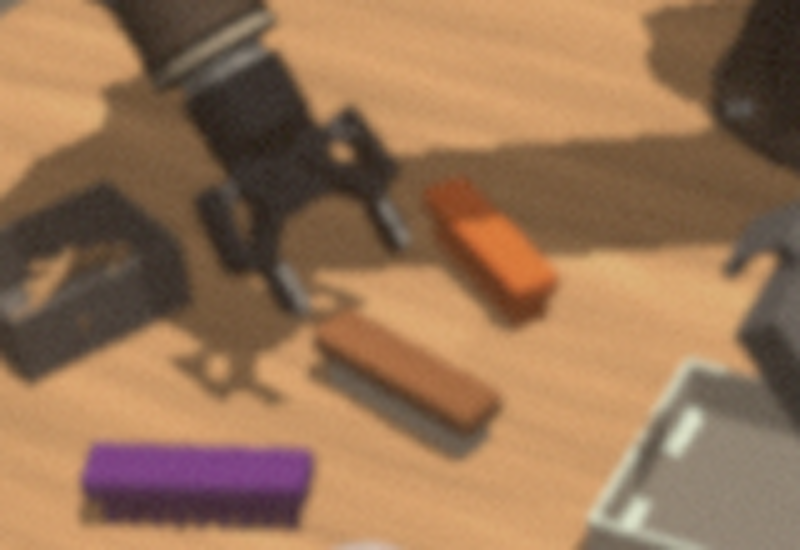

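The picture shows the open fingers behind and above the brown brush (top centre about crop (408,368)). That is a few pixels off my prediction, so I'm checking it across both views.

```bash
python3 - <<'E'
from h import *
s=snap("scene");b=snap("top")
P=plane(s,[(139+x/5-.4,107+y/5-.4) for x,y in((320,338),(345,313),(499,398),(470,428))],.046);print(P.round(3).tolist(),P.mean(0))
P=plane(b,[((x+.5)/4-.5+155,(y+.5)/4-.5+150) for x,y in((537,184),(740,232),(728,283),(525,235))],.046);print(P.round(3).tolist(),P.mean(0))
# check scene vs. known TCP and case corners
print(proj(s,[r.read_state()["eef_pos"],[.4419,.0186,.045],[.610,.0261,.045]]).round(1))
E
```

```text
[[0.539, -0.219, 0.046], [0.508, -0.218, 0.046], [0.539, -0.077, 0.046], [0.574, -0.08, 0.046]] [ 0.54000159 -0.14866149  0.046     ]
[[0.564, -0.086, 0.046], [0.531, -0.232, 0.046], [0.495, -0.223, 0.046], [0.527, -0.078, 0.046]] [ 0.52921889 -0.15481122  0.046     ]
[[211.5 165.7]
 [276.5 177.7]
 [256.6 209.8]]
```

>>> {"api": "carry_out", "payload": {
  "rows": [
    [[-1,22,1,1,0,0,0],[-1,22,1,1,0,0,0],[-1,22,1,1,0,0,0],[-1,13,0,0,0,0,0],[-1,2,0,0,0,0,0]]
  ]
}}

```text
time: 2.85
eef_pos: [0.536, -0.1387, 0.0127]
orientation: [0.713, 0.559, -0.332, 0.26]
force: [-0.0, -0.4, -1.0]
width: 0.0859
```

>>> {"api": "carry_out", "payload": {
  "rows": [
    [[1,0,0,0,0,0,0],[1,0,0,0,0,0,0],[1,0,0,0,0,0,0],[1,0,0,0,0,0,0],[1,0,0,0,0,0,0]]
  ]
}}

```text
time: 3.48
eef_pos: [0.5367, -0.1402, 0.0137]
orientation: [0.714, 0.559, -0.332, 0.261]
force: [-0.4, 0.4, -1.1]
width: 0.0396
```

```bash
python3 - <<'E'
from h import *
Q=tool([.038,.153],.7,-1)
s=r.read_state();p=np.array(s["eef_pos"]);print(p,np.round(s["moment"],2))
plan(p+[0,0,.08],Q,5,1)
E
```

```text
[ 0.53668998 -0.14022795  0.01366901] [-0.49  0.09 -0.03]
t 3.475 rows 5 dist [0.   0.   0.08] ang 0.003 F [-0.4  0.4 -1.1] w 0.0396
[1, -12, 0, -10, 0.0, 0.0, 0.0]
[1, -12, 0, -10, 0.0, 0.0, 0.0]
[1, -12, 0, -10, 0.0, 0.0, 0.0]
[1, -12, 0, -10, 0.0, 0.0, 0.0]
[1, -12, 0, -10, 0.0, 0.0, 0.0]
```

Gripped at 39.6 mm, as expected for the 40 mm brush. I'll lift it.

>>> {"api": "carry_out", "payload": {
  "rows": [
    [[1,-6,0,-5,0,0,0],[1,-12,0,-10,0,0,0],[1,-15,0,-12,0,0,0],[1,-15,0,-12,0,0,0],[1,-10,0,-8,0,0,0]]
  ]
}}

```text
time: 4.1
eef_pos: [0.5362, -0.1415, 0.0938]
orientation: [0.714, 0.559, -0.332, 0.261]
force: [-0.3, -0.0, -1.1]
width: 0.0396
```

```bash
python3 - <<'E'
from h import *
s=snap("scene");st=r.read_state();p=np.array(st["eef_pos"]);P=proj(s,[p])[0].astype(int);print(P,np.round(st["force"],1),st["width"])
c=s["color"][P[1]-60:P[1]+60,P[0]-80:P[0]+80];cv2.imwrite("pics/l1.png",cv2.resize(c,None,fx=5,fy=5,interpolation=cv2.INTER_CUBIC))
ex=np.array([-.045,.999,0]);c0=np.array([.521,.132,0])
Q=tool(ex,.7,-1)
# brush ref: TCP relative to brush kept: horizontal offset along length .0145ish, z .014 above counter
off=lambda X,Z:c0+ex*(X+.014)+[0,0,Z+.014]
print("final",off(-.022,.005),"above",off(-.022,.055),"front",off(-.13,.06))
plan(off(-.13,.075),Q,None,1)
E
```

```text
[221 168] [ 1.6 -0.9  1.4] 0.03935863423237236
final [0.52136  0.124008 0.019   ] above [0.52136  0.124008 0.069   ] front [0.52622  0.016116 0.074   ]
t 4.15 rows 3 dist [-0.01   0.158 -0.006] ang 0.287 F [ 1.6 -0.9  1.4] w 0.0394
[1, 34, -16, -37, -0.073, 0.001, -0.062]
[1, 35, -11, -38, -0.073, 0.001, -0.062]
[1, 35, -6, -39, -0.073, 0.001, -0.062]
```

View pics/l1.png

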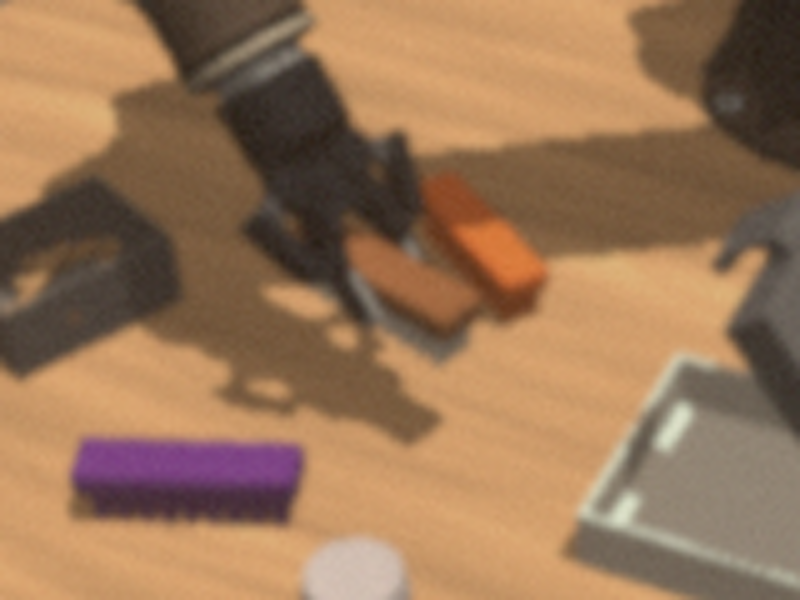

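The brush is lifted and held; its far top end is at crop (462,318). I'm checking where it sits in the grip.

```bash
python3 - <<'E'
from h import *
s=snap("scene");st=r.read_state();p=np.array(st["eef_pos"])
b=snap("top");hsv=cv2.cvtColor(b["color"],cv2.COLOR_BGR2HSV)
u=proj(b,[p])[0].astype(int);print(u)
m=((hsv[...,1]>142)&(hsv[...,2]<215)&(hsv[...,2]>100)&(hsv[...,0]<16)).astype(np.uint8);roi=np.zeros_like(m);roi[u[1]-28:u[1]+28,u[0]-45:u[0]+45]=1
m=cv2.morphologyEx(m*roi,2,np.ones((3,3),np.uint8));cn=max(cv2.findContours(m,0,2)[0],key=cv2.contourArea)
P=plane(b,cv2.boxPoints(cv2.minAreaRect(cn)),p[2]-.0137+.046);print(cv2.contourArea(cn),P.round(3).tolist())
d=np.array([.241,.97]);E=plane(s,[(141+92.4-.4,108+63.6-.4)],p[2]-.0137+.046)[0]
print("scene end along",(E-p)[:2]@d,"across",(E-p)[:2]@[.97,-.241]);print("top",[((q-p)[:2]@d,(q-p)[:2]@[.97,-.241]) for q in P])
E
```

```text
[309 204]
475.0 [[0.53, -0.079, 0.126], [0.568, -0.088, 0.126], [0.544, -0.188, 0.126], [0.507, -0.179, 0.126]]
scene end along 0.06578193040518641 across 0.010067422796527035
top [(np.float64(0.05896670116574208), np.float64(-0.021173343723698054)), (np.float64(0.05933202001931146), np.float64(0.01756306268633184)), (np.float64(-0.04268855220898369), np.float64(0.018733187036731446)), (np.float64(-0.04288244633772598), np.float64(-0.01993146174587668))]
```

>>> {"api": "carry_out", "payload": {
  "rows": [
    [[1,18,-10,-20,-0.06,0,-0.05],[1,26,-12,-27,-0.06,0,-0.05],[1,26,-10,-28,-0.06,0,-0.05],[1,20,-6,-22,-0.04,0,-0.04],[1,10,-2,-12,0,0,0]]
  ]
}}

```text
time: 4.88
eef_pos: [0.5102, 0.0128, 0.0829]
orientation: [0.622, 0.659, -0.292, 0.306]
force: [0.0, -0.2, -1.3]
width: 0.0393
```

```bash
python3 - <<'E'
from h import *
ex=np.array([-.045,.999,0]);c0=np.array([.521,.132,0]);Q=tool(ex,.7,-1)
off=lambda X,Z:c0+ex*(X+.014)+[0,0,Z+.014]
plan(off(-.105,.075),Q,None,1);plan(off(-.022,.06),Q,5,1)
E
```

```text
t 4.875 rows 1 dist [0.015 0.028 0.006] ang 0.011 F [ 0.  -0.2 -1.3] w 0.0393
[1, 13, 16, -25, 0.004, 0.003, 0.01]
t 4.875 rows 5 dist [ 0.011  0.111 -0.009] ang 0.011 F [ 0.  -0.2 -1.3] w 0.0393
[1, 16, 3, -16, 0.001, 0.001, 0.002]
[1, 16, 3, -16, 0.001, 0.001, 0.002]
[1, 16, 3, -16, 0.001, 0.001, 0.002]
[1, 16, 3, -16, 0.001, 0.001, 0.002]
[1, 16, 3, -16, 0.001, 0.001, 0.002]
```

>>> {"api": "carry_out", "payload": {
  "rows": [
    [[1,14,4,-16,0,0,0],[1,19,3,-18,0,0,0],[1,19,2,-18,0,0,0],[1,18,1,-15,0,0,0],[1,11,0,-9,0,0,0]]
  ]
}}

```text
time: 5.5
eef_pos: [0.5144, 0.1248, 0.0675]
orientation: [0.625, 0.656, -0.295, 0.304]
force: [0.4, 0.2, -1.3]
width: 0.0397
```

```bash
python3 - <<'E'
from h import *
ex=np.array([-.045,.999,0]);c0=np.array([.521,.132,0]);Q=tool(ex,.7,-1)
off=lambda X,Z:c0+ex*(X+.014)+[0,0,Z+.014]
print(r.read_state()["joint_positions"])
plan(off(-.022,.055),Q,1,1);plan(off(-.022,.008),Q,4,1)
for n in("scene","top"):
    s=snap(n);P=proj(s,[c0+[0,0,.1]])[0].astype(int)
    c=s["color"][P[1]-60:P[1]+60,P[0]-50:P[0]+50];cv2.imwrite(f"pics/{n}_in.png",cv2.resize(c,None,fx=4,fy=4,interpolation=cv2.INTER_CUBIC))
cv2.imwrite("pics/in.png",np.hstack([cv2.imread("pics/scene_in.png"),cv2.imread("pics/top_in.png")]))
E
```

```text
[-0.26780661  0.70483156  2.0173119   0.8859952   0.90397906 -1.04623713]
t 5.5 rows 1 dist [ 0.007 -0.001  0.001] ang 0.008 F [ 0.4  0.2 -1.3] w 0.0397
[1, -2, 7, 0, -0.004, 0.004, 0.005]
t 5.5 rows 4 dist [ 0.007 -0.001 -0.046] ang 0.008 F [ 0.4  0.2 -1.3] w 0.0397
[1, 9, 2, 8, -0.001, 0.001, 0.001]
[1, 9, 2, 8, -0.001, 0.001, 0.001]
[1, 9, 2, 8, -0.001, 0.001, 0.001]
[1, 9, 2, 8, -0.001, 0.001, 0.001]
```

View pics/in.png

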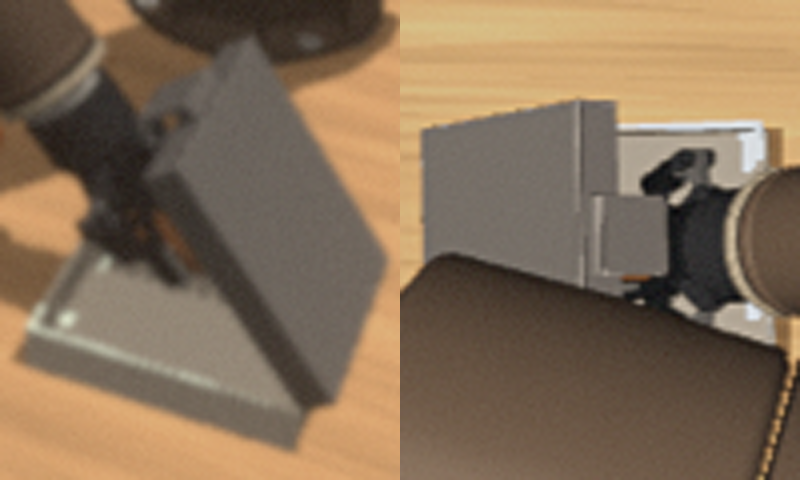

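The scene half shows the brush inside the case mouth under the lid. The top half shows the gripper centred in the tray and clear of the strap. I'll lower it.

>>> {"api": "carry_out", "payload": {
  "rows": [
    [[1,8,2,7,0,0,0],[1,9,2,8,0,0,0],[1,9,2,8,0,0,0],[1,7,1,6,0,0,0],[1,2,0,2,0,0,0]]
  ]
}}

```text
time: 6.22
eef_pos: [0.5224, 0.1216, 0.0182]
orientation: [0.626, 0.655, -0.294, 0.303]
force: [-12.4, -23.6, 61.9]
width: 0.0394
```

```bash
python3 - <<'E'
from h import *
ex=np.array([-.045,.999,0]);c0=np.array([.521,.132,0]);Q=tool(ex,.7,-1)
off=lambda X,Z:c0+ex*(X+.014)+[0,0,Z+.014]
plan(off(-.022,.005),Q,3,1)
E
```

```text
t 6.225 rows 3 dist [-0.001  0.002  0.001] ang 0.007 F [-12.4 -23.6  61.9] w 0.0394
[1, 0, 0, -1, -0.002, 0.001, 0.001]
[1, 0, 0, -1, -0.002, 0.001, 0.001]
[1, 0, 0, -1, -0.002, 0.001, 0.001]
```

It's on the floor but pressing hard at 62 N, so I'll ease off.

>>> {"api": "carry_out", "payload": {
  "rows": [
    [[1,-1,0,-1,0,0,0],[1,-1,0,-0.5,0,0,0],[1,0,0,0,0,0,0],[1,0,0,0,0,0,0],[1,0,0,0,0,0,0]]
  ]
}}

```text
time: 6.85
eef_pos: [0.5224, 0.1212, 0.0204]
orientation: [0.626, 0.655, -0.294, 0.303]
force: [0.0, -0.0, -1.4]
width: 0.0392
```

>>> {"api": "carry_out", "payload": {
  "rows": [
    [[1,0.8,0,0.6,0,0,0],[1,0,0,0,0,0,0],[0.3,0,0,0,0,0,0],[-0.3,0,0,0,0,0,0],[-1,0,0,0,0,0,0]]
  ]
}}

```text
time: 7.48
eef_pos: [0.5224, 0.1214, 0.0195]
orientation: [0.626, 0.655, -0.294, 0.303]
force: [-0.3, 0.0, 0.1]
width: 0.0718
```

>>> {"api": "carry_out", "payload": {
  "rows": [
    [[-1,0,0,0,0,0,0],[-1,0,0,0,0,0,0],[-1,-4,0,0,0,0,0],[-1,-10,0,0,0,0,0],[-1,-16,0,0,0,0,0]]
  ]
}}

```text
time: 8.1
eef_pos: [0.5228, 0.1016, 0.0434]
orientation: [0.626, 0.656, -0.294, 0.303]
force: [0.4, -0.1, -0.2]
width: 0.0856
```

>>> {"api": "carry_out", "payload": {
  "rows": [
    [[-1,-25,0,0,0,0,0],[-1,-35,0,0,0,0,0],[-1,-40,0,0,0,0,0],[-1,-40,0,0,0,0,0],[-1,-40,0,0,0,0,0]]
  ]
}}

```text
time: 8.72
eef_pos: [0.5275, -0.0206, 0.1884]
orientation: [0.625, 0.656, -0.296, 0.303]
force: [0.5, 0.2, 0.5]
width: 0.0857
```

```bash
python3 - <<'E'
from h import *
c0=np.array([.521,.132,0])
L=[]
for n in("scene","top"):
    s=snap(n);P=proj(s,[c0+[0,0,.1]])[0].astype(int)
    c=s["color"][P[1]-75:P[1]+75,P[0]-75:P[0]+75];L.append(cv2.resize(c,(400,400),interpolation=cv2.INTER_CUBIC));print(n,P)
cv2.imwrite("pics/out.png",np.hstack(L)); print(np.round(r.read_state()["joint_positions"],2),r.read_state()["eef_pos"])
E
```

```text
scene [300 189]
top [210 209]
[-0.5   0.56  1.83  0.62  1.23 -0.89] [ 0.52958403 -0.02254059  0.18990053]
```

View pics/out.png

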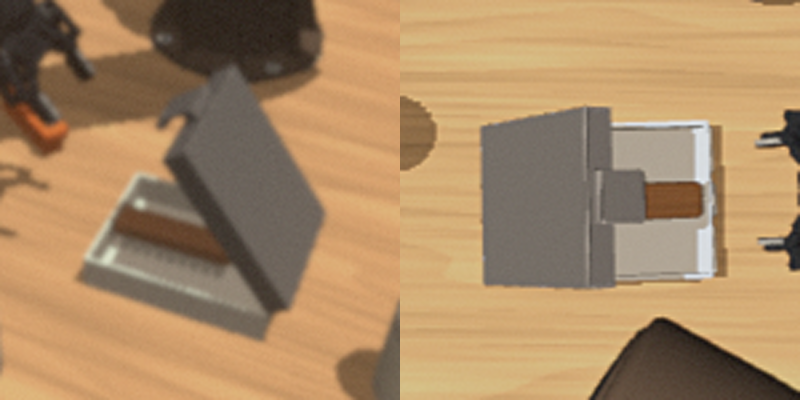

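The brush lies level in the tray with its front end just inside the front wall; the top crop shows it at (647–703,183–218). Next I'll close the gripper and go over the lid to its outer face.

```bash
cat >> h.py <<'E'
ex=np.array([-.045,.999,0]);c0=np.array([.521,.132,0]);ez=np.array([0,0,1.])
def press(th,out): # lid press point, out m outward
    al,n=.195,.03+out
    return c0+ex*(.11-al*np.cos(th)+n*np.sin(th))+ez*(.047+al*np.sin(th)+n*np.cos(th))
E
python3 - <<'E'
from h import *
b=snap("top");print("bottle cap",plane(b,[(100,178)],.2),"brush front end",(plane(b,[(248.6,209)],.051)[0]-c0)@ex)
print(press(.92,.04))
plan([.525,.03,.33],tool(ex,.0,-1),5,1)
E
```

```text
bottle cap [[0.59445394 0.40725192 0.2       ]] brush front end -0.10299836502628908
[0.51885993 0.17950963 0.24454973]
t 8.875 rows 5 dist [-0.004  0.051  0.142] ang 0.694 F [-0.3 -0.7 -0. ] w 0.0852
[1, -15, -1, -26, -0.001, -0.139, 0.001]
[1, -19, 0, -24, -0.001, -0.139, 0.001]
[1, -22, 0, -21, -0.001, -0.139, 0.001]
[1, -24, 0, -18, -0.001, -0.139, 0.001]
[1, -27, 0, -14, -0.001, -0.139, 0.001]
```

>>> {"api": "carry_out", "payload": {
  "rows": [
    [[1,-25,0,-20,0,-0.14,0],[1,-30,0,-20,0,-0.14,0],[1,-30,0,-18,0,-0.14,0],[1,-28,0,-18,0,-0.14,0],[1,-27,0,-14,0,-0.14,0]]
  ]
}}

```text
time: 9.5
eef_pos: [0.5264, 0.0027, 0.3512]
orientation: [0.483, 0.505, -0.501, 0.511]
force: [-0.7, 0.0, -2.1]
width: 0.0
```

```bash
python3 - <<'E'
from h import *
print(np.round(r.read_state()["joint_positions"],2),r.read_state()["eef_pos"])
plan([.519,.20,.31],tool(ex,-.6,-1),5,1)
E
```

```text
[-0.04  0.21  1.71 -0.03  1.24 -0.06] [0.52642461 0.00274872 0.35120115]
t 9.5 rows 5 dist [-0.007  0.197 -0.041] ang 0.577 F [-0.7  0.  -2.1] w 0.0
[1, 7, 0, -40, -0.002, -0.115, 0.003]
[1, 3, 0, -40, -0.002, -0.115, 0.003]
[1, -2, 0, -40, -0.002, -0.115, 0.003]
[1, -7, 0, -40, -0.002, -0.115, 0.003]
[1, -11, 0, -39, -0.002, -0.115, 0.003]
```

>>> {"api": "carry_out", "payload": {
  "rows": [
    [[1,0,0,-40,0,-0.115,0],[1,0,0,-44,0,-0.115,0],[1,-2,0,-44,0,-0.115,0],[1,-7,0,-44,0,-0.115,0],[1,-11,0,-42,0,-0.115,0]]
  ]
}}

```text
time: 10.12
eef_pos: [0.5189, 0.2202, 0.3177]
orientation: [0.319, 0.329, -0.618, 0.639]
force: [1.1, -0.8, 0.3]
width: 0.0002
```

```bash
python3 - <<'E'
from h import *
print(np.round(r.read_state()["joint_positions"],2),r.read_state()["eef_pos"])
plan(press(.92,.01),tool(ex,-.65,-1),5,1)
E
```

```text
[ 0.66  0.5   1.52 -0.49  1.52  0.75] [0.51890544 0.22024861 0.31767342]
t 10.125 rows 5 dist [ 0.001 -0.065 -0.091] ang 0.033 F [ 1.1 -0.8  0.3] w 0.0002
[1, 22, 0, 0, -0.002, -0.006, 0.001]
[1, 22, 0, 0, -0.002, -0.006, 0.001]
[1, 22, 0, 0, -0.002, -0.006, 0.001]
[1, 22, 0, 0, -0.002, -0.006, 0.001]
[1, 22, 0, -1, -0.002, -0.006, 0.001]
```

>>> {"api": "carry_out", "payload": {
  "rows": [
    [[1,22,0,0,0,0,0],[1,22,0,0,0,0,0],[1,22,0,0,0,0,0],[1,22,0,0,0,0,0],[1,16,0,0,0,0,0]]
  ]
}}

```text
time: 10.75
eef_pos: [0.5169, 0.1639, 0.2245]
orientation: [0.312, 0.331, -0.616, 0.643]
force: [-0.5, 0.1, 0.1]
width: 0.0
```

```bash
cat >> h.py <<'E'
def arc(ths,out=-.003,k=.7):
    s=r.read_state();p=np.array(s["eef_pos"]);q=R.from_quat(s["orientation"]);print("F",np.round(s["force"],1),p.round(4))
    for t in ths:
        P=press(t,out);Q=tool(ex,-k*t,-1)
        print([1]+(q.inv().apply(P-p)*1000).round(0).astype(int).tolist()+(q.inv()*Q).as_rotvec().round(3).tolist());p,q=P,Q
E
python3 - <<'E'
from h import *
arc([.86,.78,.70,.62,.54])
E
```

```text
F [-0.5  0.1  0.1] [0.5169 0.1639 0.2245]
[1, 27, 3, 16, 0.005, 0.025, 0.005]
[1, 15, 0, 5, 0.0, 0.056, 0.0]
[1, 15, 0, 5, 0.0, 0.056, 0.0]
[1, 15, 0, 5, 0.0, 0.056, -0.0]
[1, 15, 0, 4, -0.0, 0.056, 0.0]
```

>>> {"api": "carry_out", "payload": {
  "rows": [
    [[1,22,2,14,0,0.025,0],[1,15,1,5,0,0.056,0],[1,15,0,5,0,0.056,0],[1,15,0,5,0,0.056,0],[1,15,0,4,0,0.056,0]]
  ]
}}

```text
time: 11.38
eef_pos: [0.5219, 0.0924, 0.1689]
orientation: [0.387, 0.411, -0.571, 0.596]
force: [0.1, -0.1, 2.2]
width: 0.0003
```

```bash
python3 - <<'E'
from h import *
arc([.5,.42,.34,.26,.19])
s=snap("scene");P=proj(s,[c0+[0,0,.1]])[0].astype(int)
cv2.imwrite("pics/lid1.png",cv2.resize(s["color"][P[1]-75:P[1]+75,P[0]-90:P[0]+90],None,fx=3,fy=3,interpolation=cv2.INTER_CUBIC))
E
```

```text
F [ 0.1 -0.1  2.2] [0.5219 0.0924 0.1689]
[1, 8, 1, 6, 0.007, 0.022, 0.006]
[1, 15, 0, 4, 0.0, 0.056, 0.0]
[1, 15, 0, 3, 0.0, 0.056, -0.0]
[1, 15, 0, 3, -0.0, 0.056, -0.0]
[1, 14, 0, 2, -0.0, 0.049, 0.0]
```

View pics/lid1.png

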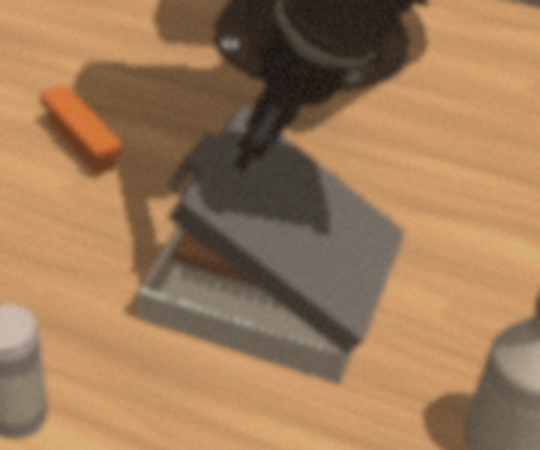

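The lid is following the fingertips and is about half closed, with the tip on the middle near the front edge. The brush still lies in the tray.

>>> {"api": "carry_out", "payload": {
  "rows": [
    [[1,8,0,5,0,0.025,0],[1,15,0,4,0,0.056,0],[1,15,0,3,0,0.056,0],[1,15,0,3,0,0.056,0],[1,12,0,2,0,0.05,0]]
  ]
}}

```text
time: 12.05
eef_pos: [0.5227, 0.0565, 0.1091]
orientation: [0.455, 0.483, -0.517, 0.541]
force: [-1.0, 1.5, 0.6]
width: -0.0001
```

```bash
python3 - <<'E'
from h import *
arc([.15,.11,.08,.06,.04],out=-.002,k=.5)
E
```

```text
F [-1.   1.5  0.6] [0.5227 0.0565 0.1091]
[1, 6, 2, 2, 0.007, 0.045, 0.007]
[1, 8, 0, 2, 0.0, 0.02, 0.0]
[1, 6, 0, 1, 0.0, 0.015, -0.0]
[1, 4, 0, 1, 0.0, 0.01, 0.0]
[1, 4, 0, 1, -0.0, 0.01, -0.0]
```

>>> {"api": "carry_out", "payload": {
  "rows": [
    [[1,6,1,2,0,0.045,0],[1,8,0,2,0,0.02,0],[1,6,0,1,0,0.015,0],[1,4,0,1,0,0.01,0],[1,3,0,0,0,0.01,0]]
  ]
}}

```text
time: 12.68
eef_pos: [0.5238, 0.0479, 0.0817]
orientation: [0.481, 0.511, -0.493, 0.515]
force: [-1.2, -6.6, 9.1]
width: -0.0004
```

>>> {"api": "carry_out", "payload": {
  "rows": [
    [[1,2,0,0,0,0,0],[1,2,0,0,0,0,0],[1,2,0,0,0,0,0],[1,0,0,0,0,0,0],[1,0,0,0,0,0,0]]
  ]
}}

```text
time: 13.3
eef_pos: [0.5238, 0.0475, 0.0769]
orientation: [0.48, 0.511, -0.492, 0.516]
force: [-0.7, -3.1, 3.9]
width: -0.0
```

The force dropped from 9 N to 4 N at z=0.077, so it has probably snapped shut. I'll add a little pressure to confirm a hard stop.

>>> {"api": "carry_out", "payload": {
  "rows": [
    [[1,1,0,0,0,0,0],[1,0.7,0,0,0,0,0],[1,0,0,0,0,0,0],[1,0,0,0,0,0,0],[1,0,0,0,0,0,0]]
  ]
}}

```text
time: 13.92
eef_pos: [0.5239, 0.0477, 0.0769]
orientation: [0.48, 0.511, -0.491, 0.517]
force: [-1.2, -3.9, 4.2]
width: -0.0001
```

>>> {"api": "carry_out", "payload": {
  "rows": [
    [[1,0.5,0,0,0,0,0],[1,1,0,0,0,0,0],[1,1.5,0,0,0,0,0],[1,1.5,0,0,0,0,0],[1,1.5,0,0,0,0,0]]
  ]
}}

```text
time: 14.55
eef_pos: [0.5241, 0.0476, 0.0762]
orientation: [0.48, 0.51, -0.491, 0.518]
force: [-11.4, -2.2, 42.8]
width: 0.0001
```

>>> {"api": "carry_out", "payload": {
  "rows": [
    [[1,-6,0,0,0,0,0],[1,-20,0,0,0,0,0],[1,-40,0,0,0,0,0],[1,-40,0,0,0,0,0],[1,-40,0,0,0,0,0]]
  ]
}}

```text
time: 15.18
eef_pos: [0.5224, 0.0509, 0.2232]
orientation: [0.479, 0.512, -0.492, 0.516]
force: [1.1, -0.5, -0.5]
width: -0.0001
```

>>> {"api": "carry_out", "payload": {
  "rows": [
    [[1,0,0,50,0,0,0],[1,0,0,50,0,0,0],[1,0,0,50,0,0,0],[1,0,0,30,0,0,0],[1,0,0,0,0,0,0]]
  ]
}}

```text
time: 15.8
eef_pos: [0.5355, -0.1326, 0.2294]
orientation: [0.48, 0.511, -0.49, 0.518]
force: [0.0, 0.1, 0.1]
width: -0.0004
```

```bash
python3 - <<'E'
from h import *
print(r.read_state()["eef_pos"])
L=[]
for n in("scene","top"):
    s=snap(n);c=s["color"].copy();P=proj(s,[c0+[0,0,.05]])[0].astype(int)
    pts=[c0+ex*(.11-.22)+np.array([.999,.045,0])*(.085*k)+ez*.077 for k in(-1,1)]
    print(n,P,proj(s,pts).round(1).tolist()); L.append(cv2.resize(c[P[1]-75:P[1]+75,P[0]-75:P[0]+75],(400,400),interpolation=cv2.INTER_CUBIC))
cv2.imwrite("pics/end.png",np.hstack(L))
E
```

```text
[ 0.53553475 -0.13259269  0.22940164]
scene [299 201] [[276.9, 170.3], [256.4, 202.6]]
top [212 209] [[251.7, 238.4], [249.9, 177.8]]
```

View pics/end.png

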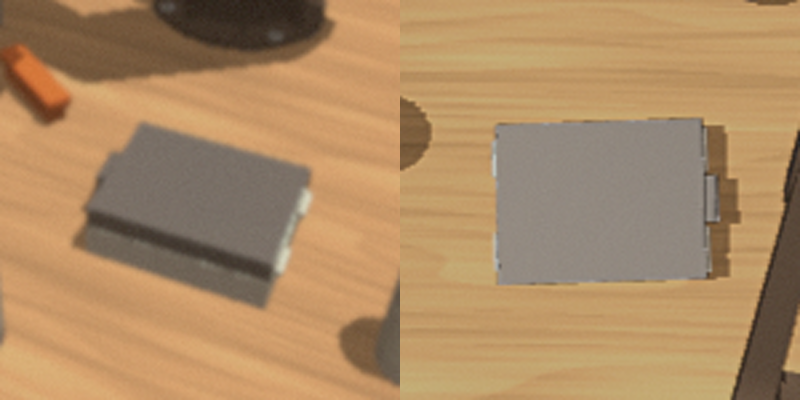

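The lid lies flat on the tray. In the scene crop its front top corners are at about (138,123) and (90,208), against (141,118) and (86,204) predicted for fully shut, and no gap shows. The arm is clear.

```bash
python3 -c "
from station import r
s=r.read_state();print(s['time'],s['qd'],s['force']);print(r.finish_job())"
```

```text
15.9 [ 0.02195842 -0.00389384  0.00426786 -0.00080803  0.00123672  0.00402055] [-0.22472417  0.66041393 -0.3718179 ]
the job is handed in; nothing more can be done
None
```

The brush is lying bristles down in the case, the lid is shut, and I handed the job in at 15.9 s. No verdict was reported.

**What I did:** I gripped the brown brush across its width with the tool tilted 0.7 rad and took it in under the lid. I set it on the floor, let go and backed out. I then swung the lid down with closed fingertips on the press point, and pushed until it snapped past the catch.

**Last checks:**
- **Brush:** before closing, it lay level with its front end about 2 mm inside the front wall. That puts its centre near x = −28 mm in the case, within the ±50 mm limit.
- **Lid:** resistance fell from 9 N to 4 N at tip height 77 mm, which is the fully shut height. A firmer push of 43 N then moved it less than 1 mm. After I backed off, the lid's corners in the picture matched the shut position to about 2 pixels.
- **Bystanders:** nothing touched the bottle, can or basket as far as the forces and pictures show. I did not measure their positions again at the end.

**Disagreements:**
- The two cameras differed by about 11 mm on the brush's position. I aimed between them and the grip was good.
- Setting the brush down briefly pressed the floor with 62 N. I eased off before letting go.

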